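# Index and lock a monitor swivel base

### The job

Turn the loose aluminium swivel plate on its black base by pushing sideways on its black posts until its rim notch faces the locking bolt between the yellow index marks. Then push the bolt's red knob towards the plate until you feel the roller nose bottom in the notch, and lean on it with some 10 N for about a second. Work gently: never press plate or bolt with more than 25 N, keep the plate lying on its base, leave the remote, screwdriver and can alone, and let go of everything.

Things in the scene. Friction and masses are not known exactly. Their poses are not given: they have to be found in the camera images.
- swivel_axis (a point): Point on the swivel axis of the fixed black base (150 x 150 mm, top face 22 mm above the table), 34 mm above the table. Its +x points level towards the locking bolt (far, left or right side), z up. Under the bolt a tongue, 56 mm wide, 22 mm high, runs out to 155 mm from the axis; a fixed yellow bridge, 41 mm wide, top 39 mm above the table, covers the bolt from 74 to 86 mm.
- index_mark (a point): Point of the base on the bolt's line, 62 mm from the swivel axis, between the two small yellow index marks, 34 mm above the table. Same axes as swivel_axis. The notch must face this point.
- swivel_plate: Round aluminium plate, rim diameter 124 mm, under 1 kg, lying loose on the base, its hub (40 mm across, 62 mm above the table) round the base's fixed centre column (24 mm thick, top at 68 mm) with 0.7 mm play. Turns freely either way; takes a few N at a post. Origin: centre of the underside, 22 mm above the table; top face 34 mm above it. +x (and a red stripe) points at its notch, z up.
- notch (a point): Mouth of the notch in the plate's rim: 62 mm from the plate's axis on its +x, level with its top face. The notch is open above and below (rim 10 mm thick), 18 mm deep radially, 15 mm wide at its floor and 19 mm at its mouth. A dark stop block in it, set differently each time, stands 0 to 10 mm proud of its floor.
- post1 (a point): Centre, half-way up, of the black post at 60 degrees counter-clockwise from the notch, 42 mm from the plate's axis. Post: upright, 14 mm diameter, 30 mm tall, from 34 to 64 mm above the table.
- post2 (a point): Centre of the same kind of post at 180 degrees from the notch.
- post3 (a point): Centre of the same kind of post at 300 degrees counter-clockwise from the notch.
- lock_bolt (a joint): Travel (m) of the locking bolt towards the swivel axis, 0 = drawn back (start). Stays where left (2 N friction). Brass roller nose, 14 mm diameter. If the notch is not there it meets the rim at about 0.006. In the notch it bottoms on the hidden stop block somewhere between 0.0135 and 0.025: to be felt. The notch's walls let it turn the plate the last 1 to 2 mm; farther off it jams on the rim.
- bolt_knob (a point): Centre of the red knob on the bolt, an upright cylinder 16 mm in diameter and 36 mm tall from 34 to 70 mm above the table, 121 mm from the swivel axis with the bolt drawn back. Push it level towards the swivel axis.
- remote_center (a point): Centre of a black remote control, 150 x 44 x 18 mm, lying loose: leave alone.
- screwdriver_grip (a point): Handle of a loose screwdriver 190 mm long lying on the table: leave alone.
- can_center (a point): Centre of a loose blue can, 60 mm diameter, 120 mm tall: leave alone.

How it is judged:
On the way, in this order (a step that is already met when the one before it is completed fails the run):
1. the plate is turned so that its notch is within 6 mm of the index mark (horizontal distance between notch and index_mark below 0.006 m), for 0.2 s.
2. the bolt is in the notch (travel over 12 mm) and presses on the plate with more than 6 N for 0.5 s (value of joint lock_bolt above 0.012 m and contact force between lock_bolt and swivel_plate above 6 N), for 0.5 s.
At the end, for the whole second after the job is handed in: The bolt is in the notch (travel over 12 mm), the notch is within 4 mm of the index mark, the plate lies flat on its base (tilt under 0.06 rad) and is at rest (value of joint lock_bolt above 0.012 m and horizontal distance between notch and index_mark below 0.004 m and angle between swivel_plate's own z axis and vertical below 0.06 rad and linear speed of swivel_plate below 0.01 m/s); the robot touches nothing.
It fails at once if the bolt is rammed on the plate with more than 28 N (contact force between lock_bolt and swivel_plate above 28 N).
It fails at once if the robot shoves the plate with more than 30 N (contact force between the arm and swivel_plate above 30 N).
It fails at once if the plate is lifted or tipped off its base (angle between swivel_plate's own z axis and vertical above 0.15 rad or z of swivel_plate in the frame of swivel_axis above -0.006 m).
It fails at once if the remote, the screwdriver or the can is moved more than 15 mm (distance of any of remote_center, screwdriver_grip, can_center from where it was at the start of the episode above 0.015 m).
It also fails if it takes over 51 s, if anything falls off the work surface, if the arm or the gripper's body presses on something with over 40 N, if the wrist force passes 120 N, or if a joint passes its speed limit or range.

### The arm

A 6-joint arm with a two-finger parallel gripper is mounted at the origin on the work surface. World frame = base frame: x ahead of the robot, y to its left, z up, the work surface at z = 0. Lengths are in m, angles in rad, forces in N, time in s.
With the tool pointing down it reaches from about 0.35 to 0.775 m from the base axis. Payload 5.5 kg.
Tool frame: the origin (TCP) lies at the very end of the fingers, on their centre line; the grasp point (between the pads) lies 19 mm behind it; z points along the fingers, y is the line along which they close (so a half turn about z gives the same grasp; the last joint's range is limited). The gripper opens to 85 mm and grips with 20 to 120 N. Pads are 22 mm wide; open, the fingers measure 114 mm over their backs; the gripper's body (76 mm by 85 mm) begins 54 mm behind the grasp point. The pads swing forward as they close: fully open they stand 13 mm farther back than shut.
Start: joints at [-1.427, 0.313, 0.046, 1.304, 0, 1.431], TCP at [0.161, -0.552, 0.195] pointing down, gripper open.
Joint ranges: [-2.76, 2.76], [-0.86, 1.69], [-1.03, 1.26], [-2.2, 2.34], [-1.47, 1.5], [-3.14, 3.14]. Speed limits (rad/s): [2.57, 2.57, 3.14, 3.14, 3.14, 3.14].

### API

Orientations are given as a unit quaternion [w, x, y, z].
In Python, from rig import robot, viewer, order gives the robot as it stands. The module is installed in compiled form; this text tells all that it offers.
- The arm moves only by the tool send_rows, never from a script. Its argument "moves" is a list that holds one entry, the list of rows, each a list of 4 numbers: the shift along the tool's x, y, z in units of 0.3 m (1.0 is 0.3 m), then the turn about the tool's z in units of 30 degrees (1.0 is 30 degrees). In form: [[[tx, ty, tz, yaw], ...]]. A call has 1 to 20 rows; each row is the pose to reach, as a shift and turn from the pose commanded when the call began, along the tool's axes at that moment; what a row does not reach only later rows make up. A row lasts 1/12 s, in which the tool goes at most 41.7 mm and 7.16 degrees, less where a joint would pass 70% of its speed; a pose out of reach is approached as far as the arm can. A call with a number of a shift or a turn outside -1 to 1 is refused whole. A call with a gripper value outside its range is refused whole. "claw" is the opening, from -1 (shut) to 1 (fully open), set as the call begins (left out, the last holds). The fingers move at their own pace and stop on an object; "force" is the grip in N (left out, the last holds). Time passes only in rows, so rows that repeat a pose let the fingers close. It gives the time, the measured TCP pose, the force, the opening and the grip force at its end, in the units of the state.
- robot.get_state(): the state, without advancing time (a new reading comes with each control period).
- viewer.get_image(name): name is "side" or "top" or "wrist"; returns (picture, depth): 420x560x3 uint8, red, green, blue; 420x560 float32, m along the optical axis (not along the pixel's ray), 0 where there is no reading.
- viewer.camera_params(name): a dict with "intrinsics" (3x3 intrinsics, pixels), "k1" (the pictures are not rectified: a ray, as slopes to the right and down, at radius r is drawn at 1 + k1 r^2 times it, then the intrinsics apply), "R" (3x3) and "t" (3): a world point X has camera coordinates R X + t; the wrist camera has in their place "T_tool_cam" (4x4, takes a point from camera to tool coordinates, whose origin is the TCP and whose axes are the flange's). Camera axes: x right, y down, z forward; pixel columns grow to the right and rows downward; lengths in m; the calibration is good to about 2 mm. A picture is of the moment at which its call begins: read the wrist's pose just before it. camera_params takes no time and is no camera call.
- order.sign_off(): hands the job in; it is judged then, once.
The state is a dict: "time": time; "joint_positions": joint angles; "qd": joint speeds; "tau": joint torques, N m; "eef_pos": TCP position; "eef_rot": TCP orientation; "contact_force": force on the tool from outside, world axes, zero at the start; "wrist_torque": the same for the moment, N m; "gripper_width": finger opening in m; "grasp_force": force on a finger pad.
Only numpy, scipy, OpenCV 4.12 (cv2) and the standard library are available. Lean on these libraries where they do the work, as an engineer would, in place of code of your own. Each camera call takes 0.05 s, during which the arm holds its last target. There are 200 camera calls.

## Working session

There is one attempt and no reset: what is moved stays moved. The work goes in short steps, Python scripts to look and compute and a tool call to move; the robot and the scene stay as the last step left them, time stands still between calls to the robot, and variables do not carry over. Pictures are saved under pics/ and viewed, at most 10 in all, crops included, and the job is handed in when it is done.

Besides the shell and the picture viewer there is one more tool, called as name(argument=value, ...) on one line, values as JSON. send_rows: Moves the arm, as the interface text tells. Its arguments: {"type":"object","properties":{"moves":{"type":"array","items":{"type":"array","items":{"type":"array","items":{"type":"number","minimum":-1,"maximum":1}}}},"claw":{"type":"number"},"force":{"type":"number"}},"required":["moves"]}

```bash
mkdir -p pics; python3 - <<'E'
from rig import robot, viewer
import cv2,numpy as np
s=robot.get_state();print({k:np.round(v,3).tolist() for k,v in s.items()})
a,d=viewer.get_image("top");np.savez("top.npz",a=a,d=d)
cv2.imwrite("pics/top.png",a[:,:,::-1])
for n in("top","side","wrist"):print(n,viewer.camera_params(n))
E
```

```text
{'time': 0.0, 'joint_positions': [-1.427, 0.314, 0.045, 1.304, 0.0, 1.431], 'qd': [0.002, 0.001, -0.001, 0.001, -0.0, -0.0], 'tau': [0.001, -48.062, 29.854, 0.019, -0.0, 0.0], 'eef_pos': [0.161, -0.551, 0.194], 'eef_rot': [-0.001, 0.99, 0.141, 0.0], 'contact_force': [-0.089, 0.19, -0.663], 'wrist_torque': [-0.021, 0.047, 0.013], 'grasp_force': 0.0, 'gripper_width': 0.086}
top {'intrinsics': array([[463.49188822,   0.        , 271.44684771],
       [  0.        , 463.49188822, 214.56818221],
       [  0.        ,   0.        ,   1.        ]]), 'k1': -0.048424706412306145, 'R': array([[ 9.18081829e-03, -9.99957240e-01,  1.10974774e-03],
       [-9.92323139e-01, -9.24759446e-03, -1.23325868e-01],
       [ 1.23330857e-01,  3.10040293e-05, -9.92365607e-01]]), 't': array([0.03959471, 0.51891926, 1.07794678])}
side {'intrinsics': array([[493.89806478,   0.        , 278.85644294],
       [  0.        , 493.89806478, 211.93558743],
       [  0.        ,   0.        ,   1.        ]]), 'k1': -0.16093682443579232, 'R': array([[-0.83670497, -0.54761178, -0.00679117],
       [-0.29076658,  0.45470703, -0.84184103],
       [ 0.46409006, -0.70239793, -0.53968284]]), 't': array([0.46080235, 0.18347003, 1.18137265])}
wrist {'intrinsics': array([[306.54242583,   0.        , 276.34651032],
       [  0.        , 306.54242583, 209.07190034],
       [  0.        ,   0.        ,   1.        ]]), 'k1': 0.01568803301511019, 'T_tool_cam': array([[ 1.14213104e-03, -9.62498291e-01, -2.71285338e-01,
         6.84392831e-02],
       [ 9.99999179e-01,  9.41812922e-04,  8.68593837e-04,
         1.23325680e-03],
       [-5.80520048e-04, -2.71286107e-01,  9.62498577e-01,
        -1.78669673e-01],
       [ 0.00000000e+00,  0.00000000e+00,  0.00000000e+00,
         1.00000000e+00]])}
```

View pics/top.png

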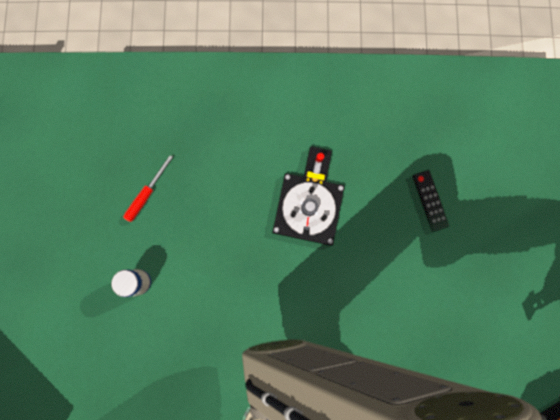

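The top view shows the swivel plate at about (310,206) and the bolt on the far side, with its knob at (320,156). The red stripe points towards the robot at about (306,225), roughly opposite the bolt. The can, screwdriver and remote are well clear.

```bash
cat > h.py <<'E'
import numpy as np,cv2
from rig import viewer
def rays(P,uv):
    K=P["intrinsics"];k=P["k1"]
    return np.c_[cv2.undistortPoints(np.float64(uv).reshape(-1,1,2),K,np.array([k,0,0,0.])).reshape(-1,2),np.ones(len(uv))]
def pose(P,s=None):
    if "R" in P: return P["R"].T,-P["R"].T@P["t"]
    from scipy.spatial.transform import Rotation as R
    q=np.array(s["eef_rot"]);Rt=R.from_quat(q[[1,2,3,0]]).as_matrix();T=P["T_tool_cam"]
    return Rt@T[:3,:3],np.array(s["eef_pos"])+Rt@T[:3,3]
def atz(P,uv,z,s=None):
    M,c=pose(P,s);w=rays(P,uv)@M.T
    return c+w*((z-c[2])/w[:,2])[:,None]
def proj(P,X,s=None):
    M,c=pose(P,s);Y=(np.atleast_2d(X)-c)@M;p=Y[:,:2]/Y[:,2:];r=(p**2).sum(1,keepdims=True)
    p=p*(1+P["k1"]*r);K=P["intrinsics"];return p*[K[0,0],K[1,1]]+K[:2,2]
E
python3 - <<'E'
from h import *
f=np.load("top.npz");a=f["a"];P=viewer.camera_params("top")
c=a[130:260,250:370];cv2.imwrite("pics/topc.png",cv2.resize(c[:,:,::-1],None,fx=4.6,fy=4.6,interpolation=cv2.INTER_CUBIC))
h=cv2.cvtColor(a,cv2.COLOR_RGB2HSV)
red=((h[...,0]<8)|(h[...,0]>172))&(h[...,1]>150)&(h[...,2]>90);yel=(abs(h[...,0].astype(int)-28)<7)&(h[...,1]>150)&(h[...,2]>120)
for n,m,z in(("knob",red,.07),("stripe",red,.034),("yel",yel,.039)):
    m=m.copy();w=np.zeros_like(m);w[(slice(140,175) if n=="knob" else slice(175,250)),280:345]=1;m&=w
    v,u=np.nonzero(m);uv=np.c_[u,v];print(n,len(u),uv.mean(0),uv.min(0),uv.max(0),atz(P,[uv.mean(0)],z))
print("column",atz(P,[[310,206]],.068))
E
```

```text
knob 70 [319.71428571 156.62857143] [316 152] [324 161] [[ 0.65221846 -0.067887    0.07      ]]
stripe 3 [307. 223.] [307 222] [307 224] [[ 0.49880991 -0.0406323   0.034     ]]
yel 95 [316.16842105 177.45263158] [306 175] [324 183] [[ 0.60865882 -0.06237659  0.039     ]]
column [[ 0.53496226 -0.04499007  0.068     ]]
```

View pics/topc.png

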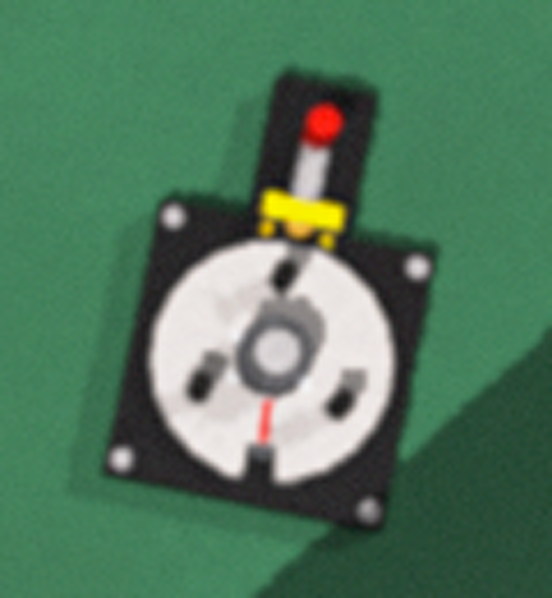

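Estimates so far:
- **Axis:** about (0.535, -0.045). The bolt direction is about -12° and the knob-to-axis distance 119 mm, against 121 mm expected.
- **Notch:** about 173°, so the plate needs about +175° (counter-clockwise).

Plan: straddle the hub with open fingers between the posts and turn by yawing the tool. First I'll move above the plate.

send_rows(moves=[[[0.4, -0.3, 0, -0.3], [0.83, -0.63, 0, -0.6], [0.83, -0.63, 0, -0.6], [0.83, -0.63, 0, -0.6], [0.83, -0.63, 0, -0.6], [0.83, -0.63, 0, -0.6], [0.83, -0.63, 0, -0.6], [0.83, -0.63, 0, -0.6], [0.83, -0.63, 0, -0.6], [0.83, -0.63, 0, -0.6]]], claw=1)

```text
time: 0.88
eef_pos: [0.3475, -0.2997, 0.1948]
eef_rot: [-0.0, 0.955, 0.296, -0.0]
contact_force: [-0.1, -0.1, -0.1]
gripper_width: 0.0852
grasp_force: 0.0
```

send_rows(moves=[[[0.99, -0.35, 0, -0.3], [0.99, -0.35, 0, -0.62], [0.99, -0.35, 0, -0.62], [0.99, -0.35, 0, -0.62], [0.99, -0.35, 0, -0.62], [0.99, -0.35, 0, -0.62], [0.99, -0.35, 0, -0.62], [0.99, -0.35, 0, -0.62], [0.99, -0.35, 0, -0.62], [0.99, -0.35, 0, -0.62], [0.99, -0.35, 0, -0.62], [0.99, -0.35, 0, -0.62]]])

```text
time: 1.88
eef_pos: [0.5329, -0.0484, 0.1948]
eef_rot: [-0.0, 0.896, 0.444, -0.0]
contact_force: [0.1, 0.2, 1.3]
gripper_width: 0.0856
grasp_force: 0.0
```

```bash
python3 - <<'E'
from h import *
from rig import robot
s=robot.get_state();a,d=viewer.get_image("wrist");np.savez("w1.npz",a=a,d=d,eef_pos=s["eef_pos"],eef_rot=s["eef_rot"])
print(s["time"],s["eef_pos"],s["eef_rot"],s["joint_positions"])
P=viewer.camera_params("wrist")
ax=np.array([.535,-.045]);g=np.radians(-12)
X=[[*ax,.068],[*(ax+.121*np.array([np.cos(g),np.sin(g)])),.07]]
print(proj(P,X,s))
cv2.imwrite("pics/w1.png",cv2.resize(a[:,:,::-1],None,fx=1.4,fy=1.4))
E
```

```text
1.8833 [ 0.53285212 -0.0484465   0.19484574] [-4.48852314e-05  8.95998501e-01  4.44056889e-01 -4.05751155e-04] [-2.40462457e-01  2.36244949e-01 -5.80017031e-02  1.27722791e+00
 -4.54519984e-04  1.98088746e+00]
[[275.02056202 187.66455753]
 [388.9111854  135.3868045 ]]
```

View pics/w1.png

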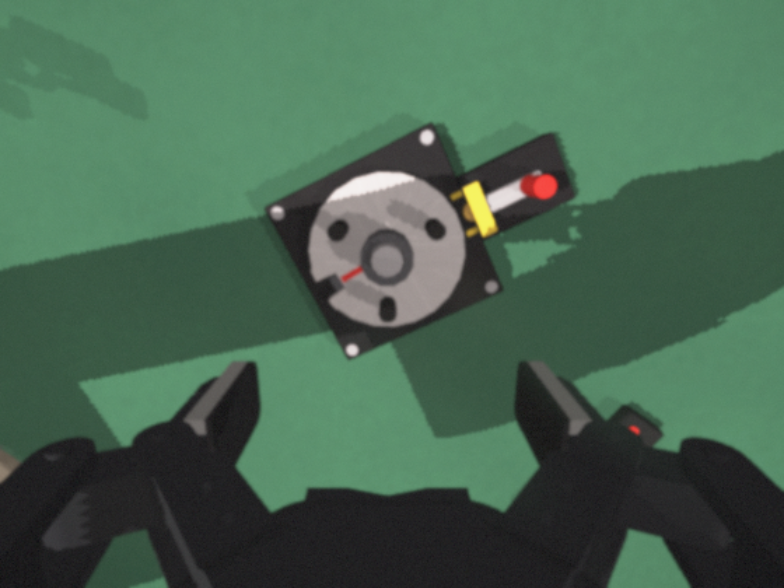

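The wrist view shows the column top at (386,260)/1.4 and the knob at (544,186)/1.4. The posts are at (338,230), (435,229) and (388,308), and the notch is at lower left, about (325,285). The axis estimate holds to about 2 mm. Next I'll refine the positions.

```bash
python3 - <<'E'
from h import *
s=np.load("w1.npz");P=viewer.camera_params("wrist")
f=lambda p,z:atz(P,np.array(p)/1.4,z,s)[:,:2]
col=f([[386,260]],.068)[0];kn=f([[544,186]],.07)[0];scr=f([[277,213],[427,137],[491,287],[352,350]],.023)
print("col",col,"knob",kn,"screws ctr",scr.mean(0),"sizes",np.linalg.norm(np.diff(scr,axis=0),axis=1))
e=scr[1:3].mean(0)-scr[[0,3]].mean(0)
print("bolt ang",np.degrees(np.arctan2(*(kn-col)[::-1])),np.degrees(np.arctan2(e[1],e[0])),np.linalg.norm(kn-col))
c=(col+scr.mean(0))/2
po=f([[338,230],[435,229],[388,309]],.056)-c
print("posts",np.linalg.norm(po,axis=1),np.degrees(np.arctan2(po[:,1],po[:,0])))
n=f([[322,290],[352,275]],.034)-c
print("notch",np.linalg.norm(n,axis=1),np.degrees(np.arctan2(n[:,1],n[:,0])), "c",c)
E
```

```text
col [ 0.53678011 -0.04382233] knob [ 0.65433009 -0.06793842] screws ctr [ 0.53631012 -0.04530741] sizes [0.13246912 0.13226927 0.13190278]
bolt ang -11.593708424702996 -11.395498349421102 0.11999826015809138
posts [0.04131799 0.04183613 0.04045115] [ 112.54349572   -6.20470769 -125.44458449]
notch [0.06136539 0.03355648] [173.341164   176.34555933] c [ 0.53654512 -0.04456487]
```

send_rows(moves=[[[0.017, 0.002, 0.05, -0.02], [0.017, 0.002, 0.15, -0.02], [0.017, 0.002, 0.25, -0.02], [0.017, 0.002, 0.34, -0.02], [0.017, 0.002, 0.4, -0.02], [0.017, 0.002, 0.44, -0.02], [0.017, 0.002, 0.47, -0.02], [0.017, 0.002, 0.5, -0.02], [0.017, 0.002, 0.517, -0.02], [0.017, 0.002, 0.517, -0.02]]])

```text
time: 2.77
eef_pos: [0.5365, -0.0436, 0.0393]
eef_rot: [-0.0, 0.893, 0.449, -0.0]
contact_force: [0.7, 1.2, -0.0]
gripper_width: 0.0856
grasp_force: 0.0
```

```bash
python3 - <<'E'
from h import *
from rig import robot
a,d=viewer.get_image("side")
P=viewer.camera_params("side");u,v=proj(P,[[.5365,-.0446,.06]])[0].astype(int);print(u,v)
cv2.imwrite("pics/s1.png",cv2.resize(a[max(v-75,0):v+75,u-100:u+100,::-1],None,fx=4,fy=4,interpolation=cv2.INTER_CUBIC))
E
```

```text
291 196
```

View pics/s1.png

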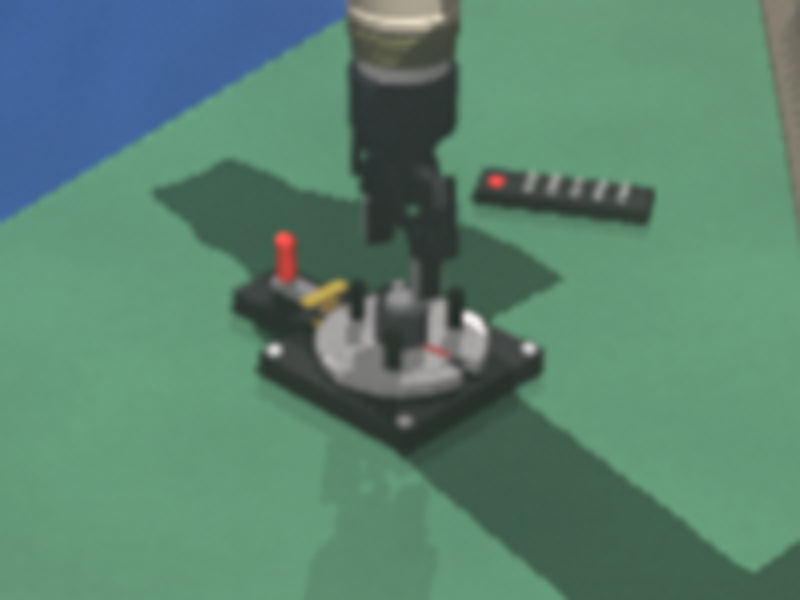

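```bash
python3 - <<'E'
from h import *
P=viewer.camera_params("side");c=np.array([.5365,-.0436])
for t in(-36.7,143.3):
  for r in(.0425,.057):
    for z in(.04,.052,.1): print(t,r,z,((proj(P,[[*(c+r*np.array([np.cos(np.radians(t)),np.sin(np.radians(t))])),z]])[0]-[191,121])*4).round())
for t in (113.5,-6.5,-126.5): print(t,((proj(P,[[.5365+.042*np.cos(np.radians(t)),-.0446+.042*np.sin(np.radians(t)),.064]])[0]-[191,121])*4).round())
E
```

```text
-36.7 0.0425 0.04 [379. 300.]
-36.7 0.0425 0.052 [379. 286.]
-36.7 0.0425 0.1 [380. 229.]
-36.7 0.057 0.04 [373. 291.]
-36.7 0.057 0.052 [373. 277.]
-36.7 0.057 0.1 [373. 221.]
143.3 0.0425 0.04 [422. 357.]
143.3 0.0425 0.052 [422. 343.]
143.3 0.0425 0.1 [423. 285.]
143.3 0.057 0.04 [429. 368.]
143.3 0.057 0.052 [430. 353.]
143.3 0.057 0.1 [431. 294.]
113.5 [392. 329.]
-6.5 [356. 281.]
-126.5 [455. 289.]
```

```bash
python3 - <<'E'
from h import *
from rig import robot
s=robot.get_state();print(s["time"],s["eef_pos"],s["contact_force"])
a,d=viewer.get_image("side");P=viewer.camera_params("side");M,c=pose(P)
V,U=np.mgrid[140:215,270:315];uv=np.c_[U.ravel(),V.ravel()];X=c+(rays(P,uv)*d[140:215,270:315].reshape(-1,1))@M.T
X=X[d[140:215,270:315].ravel()>0]
# height bins in tool frame rotated: radial coordinate along finger line
t=np.radians(143.3);e=np.array([np.cos(t),np.sin(t)]);n=np.array([-e[1],e[0]])
q=X[:,:2]-[.5365,-.0436];r=q@e;w=q@n
for lo in np.arange(.03,.17,.01):
    m=(X[:,2]>lo)&(X[:,2]<lo+.01)&(abs(r)<.12)&(abs(w)<.06)
    print(round(lo,2),m.sum(),[ (round(x*1000),round(y*1000)) for x,y in sorted(zip(r[m],w[m]))][::max(1,m.sum()//8)])
E
```

```text
2.8167 [ 0.53700658 -0.04356382  0.04006097] [ 0.21369343 -0.21392892  0.1154745 ]
0.03 515 [(-83, -23), (-36, -33), (-16, -41), (0, 28), (13, 23), (23, 22), (33, 34), (42, 30), (62, 15)]
0.04 91 [(-82, -27), (-70, -31), (-30, -23), (2, -20), (7, 38), (17, 12), (20, 4), (40, -28), (45, -24)]
0.05 78 [(-33, -28), (-28, -27), (4, 36), (9, -16), (12, 39), (17, 2), (20, -5), (35, -29), (43, -26)]
0.06 114 [(-42, -22), (-27, -21), (-3, 42), (2, -4), (7, -15), (12, 14), (17, 12), (24, 3), (45, -27)]
0.07 15 [(-7, -7), (-3, -9), (-2, -6), (-1, 0), (0, 3), (4, -11), (5, -2), (5, -8), (7, -12), (10, -10), (10, -4), (11, -8), (12, -2), (13, 1), (15, -6)]
0.08 0 []
0.09 35 [(-50, -12), (-48, 3), (-44, 7), (-43, -9), (-41, 6), (46, 6), (48, -10), (50, 4), (52, 0)]
0.1 47 [(-49, -10), (-47, -4), (-44, -2), (-43, 7), (-42, -6), (42, -11), (47, -10), (53, -9), (56, 1), (58, -5)]
0.11 49 [(-53, -11), (-46, 2), (-44, -8), (-41, 3), (44, -12), (49, -8), (53, -7), (56, 1), (59, -6)]
0.12 40 [(-51, -3), (-46, -14), (-44, -5), (-42, -9), (45, -12), (51, -9), (55, -5), (57, 3)]
0.13 28 [(-71, -8), (-50, -9), (-48, -10), (-44, -5), (-43, -3), (40, -13), (51, -15), (53, -10), (61, -10), (73, -3)]
0.14 73 [(-72, -14), (-61, -14), (44, -12), (50, -15), (61, -13), (69, -2), (72, 0), (74, -9), (77, -11)]
0.15 71 [(-69, -14), (-37, -20), (-21, -20), (23, -4), (38, -19), (41, -20), (59, -12), (70, -14), (72, -9)]
0.16 75 [(-69, -14), (-59, -9), (-18, -15), (25, -11), (30, -12), (41, -17), (68, -13), (70, -8), (73, -4)]
0.17 85 [(-33, -12), (-10, -21), (18, -20), (22, 17), (33, -14), (62, 3), (69, -2), (70, 3), (71, 8)]
```

```bash
python3 - <<'E'
from h import *
P=viewer.camera_params("wrist");T=P["T_tool_cam"];f=np.load("w1.npz");d=f["d"]
for p in [(258,365),(250,385),(240,375),(230,390),(205,410),(190,425),(518,365),(530,385),(545,385),(575,415),(252,420)]:
    u,v=np.array(p)/1.4;z=d[int(v),int(u)];print(p,z.round(3),(T[:3,:3]@(rays(P,[[u,v]])[0]*z)+T[:3,3]).round(3))
E
```

```text
(258, 365) 0.407 [-0.109 -0.121  0.195]
(250, 385) 0.132 [ 0.005 -0.041 -0.06 ]
(240, 375) 0.128 [ 0.009 -0.043 -0.062]
(230, 390) 0.118 [ 0.01  -0.042 -0.072]
(205, 410) 0.108 [ 0.01  -0.045 -0.082]
(190, 425) 0.102 [ 0.01  -0.045 -0.089]
(518, 365) 0.14 [ 0.007  0.043 -0.051]
(530, 385) 0.129 [ 0.006  0.044 -0.062]
(545, 385) 0.122 [ 0.01   0.046 -0.068]
(575, 415) 0.107 [ 0.01   0.048 -0.084]
(252, 420) 0.136 [-0.008 -0.042 -0.059]
```

The wrist and side depth both put the open fingertips about 50 mm behind the reported TCP: tips at z≈0.09 with TCP z at 0.04. I'll go by that and descend further, slowly, watching the force.

send_rows(moves=[[[0, 0.002, 0.03, 0], [0, 0.002, 0.06, 0], [0, 0.002, 0.08, 0], [0, 0.002, 0.1, 0], [0, 0.002, 0.115, 0], [0, 0.002, 0.13, 0], [0, 0.002, 0.14, 0], [0, 0.002, 0.14, 0]]])

```text
time: 3.53
eef_pos: [0.537, -0.0434, -0.0028]
eef_rot: [-0.0, 0.893, 0.45, -0.0]
contact_force: [-0.0, 0.9, 0.4]
gripper_width: 0.0855
grasp_force: 0.0
```

```bash
cat > tip.py <<'E'
from h import *
from rig import robot
from scipy.spatial.transform import Rotation as R
s=robot.get_state();p=np.array(s["eef_pos"]);print(s["time"],p.round(4),np.round(s["contact_force"],1))
q=np.array(s["eef_rot"]);Rt=R.from_quat(q[[1,2,3,0]]).as_matrix()
a,d=viewer.get_image("wrist");P=viewer.camera_params("wrist");T=P["T_tool_cam"];np.savez("w2.npz",a=a,d=d,eef_pos=p,eef_rot=q)
V,U=np.mgrid[0:420,0:560];uv=np.c_[U.ravel(),V.ravel()];C=rays(P,uv)*d.reshape(-1,1);X=C@T[:3,:3].T+T[:3,3];W=X@Rt.T+p
m=(d.ravel()>0)&(abs(X[:,0])<.016)&(abs(X[:,1])>.036)&(abs(X[:,1])<.062)
for sg in(1,-1):
    k=m&(X[:,1]*sg>0);print("side",sg,"z hist",[(round(lo,3),int(((W[k,2]>lo)&(W[k,2]<=lo+.005)).sum())) for lo in np.arange(.02,.1,.005)])
cv2.imwrite("pics/w%d.png"%(s["time"]*100),cv2.resize(a[:,:,::-1],None,fx=1.4,fy=1.4))
E
python3 tip.py; ls pics
```

```text
3.5333 [ 0.537  -0.0434 -0.0028] [-0.   0.9  0.4]
side 1 z hist [(np.float64(0.02), 0), (np.float64(0.025), 0), (np.float64(0.03), 1150), (np.float64(0.035), 17), (np.float64(0.04), 0), (np.float64(0.045), 87), (np.float64(0.05), 231), (np.float64(0.055), 319), (np.float64(0.06), 415), (np.float64(0.065), 394), (np.float64(0.07), 444), (np.float64(0.075), 373), (np.float64(0.08), 459), (np.float64(0.085), 198), (np.float64(0.09), 663), (np.float64(0.095), 1933)]
side -1 z hist [(np.float64(0.02), 0), (np.float64(0.025), 0), (np.float64(0.03), 1056), (np.float64(0.035), 15), (np.float64(0.04), 0), (np.float64(0.045), 81), (np.float64(0.05), 218), (np.float64(0.055), 310), (np.float64(0.06), 427), (np.float64(0.065), 417), (np.float64(0.07), 457), (np.float64(0.075), 366), (np.float64(0.08), 457), (np.float64(0.085), 195), (np.float64(0.09), 719), (np.float64(0.095), 2082)]
s1.png
top.png
topc.png
w1.png
w353.png
```

View pics/w353.png

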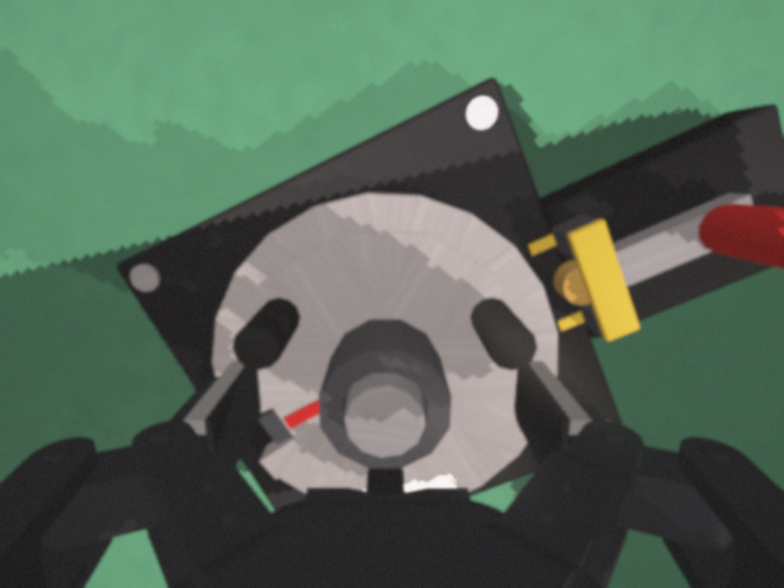

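The fingers (tips at z≈0.047) straddle the hub with a post just ahead of each finger, at (270,330) and (500,330). I'll narrow the opening slightly and turn counter-clockwise, which is negative yaw.

send_rows(moves=[[[0, 0, 0, 0], [0, 0, 0, 0], [0, 0, 0, 0], [0, 0, 0, -0.05], [0, 0, 0, -0.1], [0, 0, 0, -0.15], [0, 0, 0, -0.2], [0, 0, 0, -0.25], [0, 0, 0, -0.3], [0, 0, 0, -0.35], [0, 0, 0, -0.45], [0, 0, 0, -0.55], [0, 0, 0, -0.65], [0, 0, 0, -0.75], [0, 0, 0, -0.85], [0, 0, 0, -0.95], [0, 0, 0, -1.0]]], claw=0.77)

```text
time: 5.0
eef_pos: [0.5379, -0.0464, -0.0016]
eef_rot: [0.002, 0.746, 0.666, -0.001]
contact_force: [-1.0, -7.8, -1.7]
gripper_width: 0.0755
grasp_force: 4.0
```

send_rows(moves=[[[0, 0, 0, -0.1], [0, 0, 0, -0.2], [0, 0, 0, -0.3], [0, 0, 0, -0.4], [0, 0, 0, -0.5], [0, 0, 0, -0.6], [0, 0, 0, -0.7], [0, 0, 0, -0.8], [0, 0, 0, -0.9], [0, 0, 0, -1.0]]])

```text
time: 5.83
eef_pos: [0.5396, -0.0458, -0.0013]
eef_rot: [0.003, 0.548, 0.836, -0.001]
contact_force: [3.5, -5.6, -3.0]
gripper_width: 0.0757
grasp_force: 3.2
```

send_rows(moves=[[[0, 0, 0, -0.1], [0, 0, 0, -0.2], [0, 0, 0, -0.3], [0, 0, 0, -0.4], [0, 0, 0, -0.5], [0, 0, 0, -0.6], [0, 0, 0, -0.7], [0, 0, 0, -0.8], [0, 0, 0, -0.9], [0, 0, 0, -1.0]]])

```text
time: 6.67
eef_pos: [0.5408, -0.0444, -0.0012]
eef_rot: [0.003, 0.313, 0.95, 0.0]
contact_force: [6.3, 0.1, -4.2]
gripper_width: 0.0754
grasp_force: 2.7
```

```bash
python3 tip.py | head -1; ls pics
```

```text
6.6667 [ 0.5408 -0.0444 -0.0012] [ 6.3  0.1 -4.2]
s1.png
top.png
topc.png
w1.png
w353.png
w666.png
```

send_rows(moves=[[[0, 0, 0.005, -0.1], [0, 0, 0.01, -0.2], [0, 0, 0.01, -0.3], [0, 0, 0.01, -0.4], [0, 0, 0.01, -0.5], [0, 0, 0.01, -0.6], [0, 0, 0.01, -0.7], [0, 0, 0.01, -0.8], [0, 0, 0.01, -0.9], [0, 0, 0.01, -1.0]]])

```text
time: 7.55
eef_pos: [0.5457, -0.0424, -0.0019]
eef_rot: [0.007, 0.056, 0.998, 0.002]
contact_force: [13.2, 9.9, 1.7]
gripper_width: 0.0757
grasp_force: 6.1
```

View pics/w666.png

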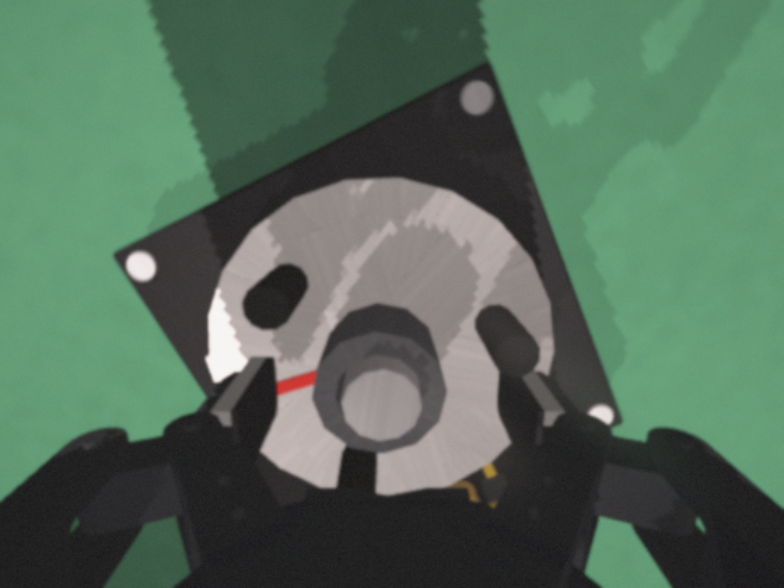

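```bash
python3 tip.py; python3 -c "
from rig import robot
s=robot.get_state();print(s['joint_positions'],s['wrist_torque'])"; ls pics
```

```text
7.55 [ 0.5457 -0.0424 -0.0019] [13.2  9.9  1.7]
side 1 z hist [(np.float64(0.02), 2), (np.float64(0.025), 0), (np.float64(0.03), 515), (np.float64(0.035), 4), (np.float64(0.04), 15), (np.float64(0.045), 101), (np.float64(0.05), 148), (np.float64(0.055), 196), (np.float64(0.06), 454), (np.float64(0.065), 360), (np.float64(0.07), 402), (np.float64(0.075), 297), (np.float64(0.08), 341), (np.float64(0.085), 435), (np.float64(0.09), 956), (np.float64(0.095), 2992)]
side -1 z hist [(np.float64(0.02), 81), (np.float64(0.025), 13), (np.float64(0.03), 1443), (np.float64(0.035), 51), (np.float64(0.04), 30), (np.float64(0.045), 171), (np.float64(0.05), 249), (np.float64(0.055), 309), (np.float64(0.06), 342), (np.float64(0.065), 357), (np.float64(0.07), 418), (np.float64(0.075), 316), (np.float64(0.08), 338), (np.float64(0.085), 489), (np.float64(0.09), 979), (np.float64(0.095), 2934)]
[-0.22824943  0.3889762  -0.35997188  0.80888097  0.00559074 -0.11914104] [ 1.32146843 -1.75213476 -0.40482714]
s1.png
top.png
topc.png
w1.png
w353.png
w666.png
w755.png
```

View pics/w755.png

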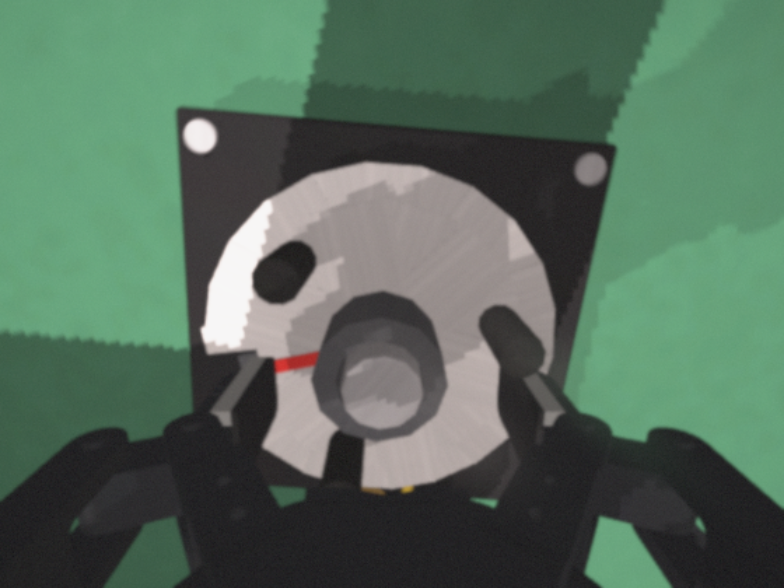

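Right finger's post at (515,340) is fine, but the tool lagged about 9 mm off the axis and friction on the post built up to about 16 N. I'll back off to recentre, then push on with a small forward bias.

send_rows(moves=[[[0, 0, 0, 0.1], [0, 0, 0, 0.25], [0, 0, 0, 0.4], [0.005, 0, 0, 0.4], [0.01, 0, 0, 0.3], [0.015, 0, 0, 0.2], [0.015, 0, 0, 0.1], [0.015, 0, 0, 0.0], [0.015, 0, 0, -0.1], [0.015, -0.001, 0, -0.2], [0.015, -0.002, 0, -0.3], [0.015, -0.003, 0, -0.4], [0.014, -0.004, 0, -0.5], [0.014, -0.005, 0, -0.6], [0.014, -0.005, 0, -0.6]]])

```text
time: 8.85
eef_pos: [0.535, -0.044, -0.0045]
eef_rot: [0.002, -0.102, 0.995, 0.0]
contact_force: [4.1, 2.5, -1.0]
gripper_width: 0.0758
grasp_force: 2.1
```

send_rows(moves=[[[0, -0.001, 0, -0.1], [0, -0.002, 0, -0.2], [0, -0.003, 0, -0.3], [0, -0.003, 0, -0.4], [0, -0.004, 0, -0.5], [-0.001, -0.005, 0, -0.6], [-0.001, -0.005, 0, -0.7], [-0.001, -0.006, 0, -0.8], [-0.001, -0.006, 0, -0.9], [-0.002, -0.006, 0, -1.0], [-0.002, -0.006, 0, -1.0]]])

```text
time: 9.77
eef_pos: [0.5352, -0.0447, -0.0046]
eef_rot: [0.002, -0.356, 0.934, 0.001]
contact_force: [3.1, 4.6, -0.4]
gripper_width: 0.0754
grasp_force: 2.6
```

```bash
python3 tip.py|head -1; ls pics
```

```text
9.7667 [ 0.5352 -0.0447 -0.0046] [ 3.1  4.6 -0.4]
s1.png
top.png
topc.png
w1.png
w353.png
w666.png
w755.png
w976.png
```

View pics/w976.png

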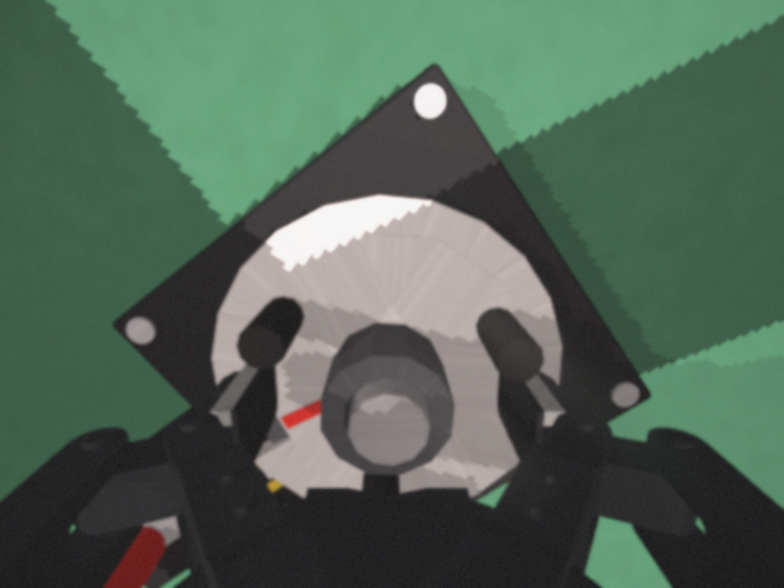

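```bash
python3 - <<'E'
from h import *
s=np.load("w2.npz");P=viewer.camera_params("wrist")
f=lambda p,z:atz(P,np.array(p)/1.4,z,s)[:,:2]
ang=lambda v:np.degrees(np.arctan2(v[...,1],v[...,0]))
col=f([[389,427]],.068)[0];print("col",col)
for ax in(col,np.array([.5365,-.0446])):
    st=f([[285,422]],.034)-ax;print("stripe",ang(st),np.linalg.norm(st)); 
    po=f([[264,347],[520,352]],.064)-ax;print("posts",ang(po),np.linalg.norm(po,axis=1))
S=f([[140,331],[430,101],[625,395]],.023);print("base edges",ang(np.diff(S,axis=0)))
E
```

```text
col [ 0.53493955 -0.045477  ]
stripe [-20.41596788] 0.043237362584979594
posts [-81.3969216  161.97827721] [0.0411695  0.04187515]
stripe [-22.27554439] 0.042103027251106505
posts [-83.6902088 163.728662 ] [0.04183671 0.04310783]
base edges [168.58761188  78.47559836]
```

Plate notch is at about -20° (stripe and post average) and the target is -11.5°, so about 8.5° more.

send_rows(moves=[[[0, -0.001, 0, -0.07], [0, -0.002, 0, -0.14], [0, -0.002, 0, -0.2], [0, -0.002, 0, -0.25], [0, -0.002, 0, -0.28], [0, -0.002, 0, -0.28], [0, -0.002, 0, -0.28]]])

```text
time: 10.4
eef_pos: [0.5355, -0.0446, -0.0046]
eef_rot: [0.002, -0.423, 0.906, 0.001]
contact_force: [2.9, 7.3, 0.4]
gripper_width: 0.0755
grasp_force: 3.8
```

send_rows(moves=[[[-0.007, 0, 0, 0.05], [-0.014, 0, 0, 0.12], [-0.014, 0, 0, 0.2], [-0.014, 0, 0, 0.2], [-0.014, 0, -0.05, 0.2], [-0.014, 0, -0.12, 0.2], [-0.014, 0, -0.22, 0.2], [-0.014, 0, -0.32, 0.2], [-0.014, 0, -0.42, 0.2], [-0.014, 0, -0.5, 0.2], [-0.014, 0, -0.5, 0.2]]], claw=1)

```text
time: 11.32
eef_pos: [0.5402, -0.0443, 0.1506]
eef_rot: [0.004, -0.375, 0.927, -0.003]
contact_force: [0.6, -0.3, 0.3]
gripper_width: 0.0856
grasp_force: 0.0
```

```bash
python3 tip.py|head -1; ls -t pics | head -1
```

```text
11.3167 [ 0.5402 -0.0443  0.1506] [ 0.6 -0.3  0.3]
w1131.png
```

View pics/w1131.png

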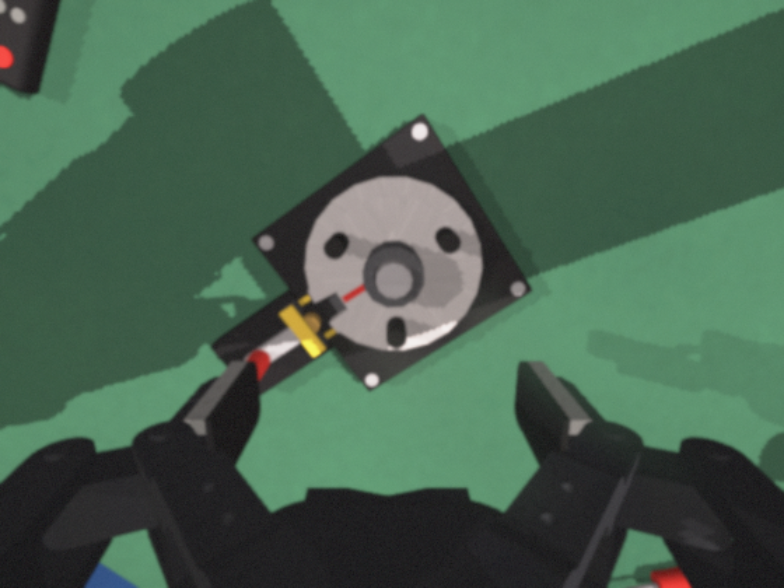

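The notch now appears to face the brass nose, between the yellow marks at (305,299) and (331,334). I'll check the angles.

```bash
python3 - <<'E'
from h import *
s=np.load("w2.npz");P=viewer.camera_params("wrist");a=s["a"]
f=lambda p,z:atz(P,np.array(p,float).reshape(-1,2)/1.4,z,s)[:,:2]
ang=lambda v:np.degrees(np.arctan2(v[...,1],v[...,0]))
S=f([[266,243],[420,132],[518,289],[372,380]],.023);c=S.mean(0)
print("screw ctr",c,"col",f([[394,281]],.068),"edges",ang(S[0]-S[1]),ang(S[3]-S[2]),ang(S[1]-S[2])-90,ang(S[0]-S[3])-90)
h=cv2.cvtColor(a,cv2.COLOR_RGB2HSV);m=((h[...,0]<8)|(h[...,0]>172))&(h[...,1]>120)&(h[...,2]>80)
m[:,:240]=0;m[:195]=0;m[220:]=0;m[:,270:]=0
v,u=np.nonzero(m);W=atz(P,np.c_[u,v],.034,s)[:,:2];print(len(u),u.min(),u.max())
e=np.linalg.svd(W-W.mean(0))[2][0];e*=np.sign(e[0]);print("stripe dir",ang(e),"pos",ang(W.mean(0)-c),np.linalg.norm(W.mean(0)-c))
k=f([[305,299],[331,334]],.034);print("marks",ang(k.mean(0)-c),np.linalg.norm(k.mean(0)-c),"block",ang(f([[338,303]],.034)-c))
po=f([[334,246],[447,239],[396,335]],.056)-c;print("posts",ang(po)-[-60,180,60],np.linalg.norm(po,axis=1))
cv2.imwrite("pics/z.png",cv2.resize(a[175:260,180:300,::-1],None,fx=6,fy=6,interpolation=cv2.INTER_CUBIC))
E
```

```text
screw ctr [ 0.53607115 -0.04400515] col [[ 0.53587354 -0.04449577]] edges -11.48667723503907 -11.403066733190473 -191.51147140017335 -191.23029830789372
67 245 260
stripe dir -13.801810336340475 pos -15.38619573575543 0.03364831252715612
marks -13.314162667188974 0.0652329001480165 block [-14.35758523]
posts [-13.84512639  -9.14197969 -13.92736758] [0.04382358 0.04190971 0.04055784]
```

View pics/z.png

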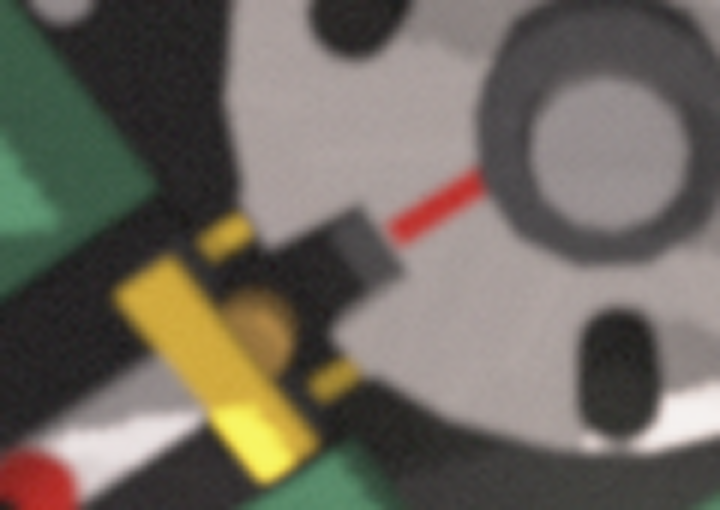

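The notch mouth's midpoint is within about 1 mm of the marks' midpoint across the bolt line. That is inside the bolt's capture range, so I'll go on to the knob: shut the fingers and move beyond it.

send_rows(moves=[[[-0.05, -0.08, 0, 0.15], [-0.15, -0.22, 0, 0.35], [-0.25, -0.36, 0, 0.55], [-0.29, -0.433, 0, 0.75], [-0.29, -0.433, 0, 0.9], [-0.29, -0.433, 0, 1.0], [-0.29, -0.433, 0, 1.0]]], claw=-1, force=40)

```text
time: 11.95
eef_pos: [0.6895, -0.077, 0.1415]
eef_rot: [-0.002, -0.121, 0.993, 0.001]
contact_force: [-0.0, 0.6, -0.0]
gripper_width: 0.0007
grasp_force: 0.0
```

send_rows(moves=[[[0, 0, 0, 0.2], [0, 0, 0.05, 0.4], [0, 0, 0.1, 0.6], [0, 0, 0.15, 0.75], [0, 0, 0.2, 0.85], [0, 0, 0.2, 0.85], [0, 0, 0.2, 0.85]]])

```text
time: 12.53
eef_pos: [0.6882, -0.0765, 0.0838]
eef_rot: [-0.002, 0.1, 0.995, 0.0]
contact_force: [-0.1, -0.2, 0.4]
gripper_width: 0.0
grasp_force: 0.0
```

```bash
cat > tip2.py <<'E'
from h import *
from rig import robot
from scipy.spatial.transform import Rotation as R
s=robot.get_state();p=np.array(s["eef_pos"]);q=np.array(s["eef_rot"]);Rt=R.from_quat(q[[1,2,3,0]]).as_matrix()
print(s["time"],p.round(4),"psi",np.degrees(np.arctan2(Rt[1,0],Rt[0,0]))%360,np.round(s["contact_force"],1),s["gripper_width"])
a,d=viewer.get_image("wrist");P=viewer.camera_params("wrist");T=P["T_tool_cam"]
V,U=np.mgrid[0:420,0:560];X=(rays(P,np.c_[U.ravel(),V.ravel()])*d.reshape(-1,1))@T[:3,:3].T+T[:3,3]
X=X[(d.ravel()>0)&(abs(X[:,0])<.03)&(abs(X[:,1])<.03)]
for lo in np.arange(-.1,.02,.005):
    k=X[(X[:,2]>lo)&(X[:,2]<=lo+.005)]
    if len(k): print(round(lo,3),len(k),np.percentile(k,[2,98],axis=0)[:,:2].round(3).tolist())
h=cv2.cvtColor(a,cv2.COLOR_RGB2HSV);m=(((h[...,0]<8)|(h[...,0]>172))&(h[...,1]>120)&(h[...,2]>60)).astype(np.uint8)
n,l,st,ce=cv2.connectedComponentsWithStats(m)
for i in range(1,n):
    if st[i,4]>40:
        z=np.median(d[l==i]);u,v=ce[i];W=(T[:3,:3]@(rays(P,[[u,v]])[0]*z)+T[:3,3])@Rt.T+p
        print("red",ce[i].round(),st[i,4],W.round(4))
cv2.imwrite("pics/k%d.png"%(s["time"]*100),cv2.resize(a[:,:,::-1],None,fx=1.4,fy=1.4))
E
python3 tip2.py
```

```text
12.5333 [ 0.6882 -0.0765  0.0838] psi 168.54909018459628 [-0.1 -0.2  0.4] 1.1516051596303403e-05
-0.1 894 [[-0.008, -0.03], [0.012, 0.03]]
-0.095 2951 [[-0.008, -0.029], [0.012, 0.029]]
-0.09 1604 [[-0.008, -0.029], [0.013, 0.029]]
-0.085 1413 [[-0.009, -0.026], [0.013, 0.026]]
-0.08 344 [[0.006, -0.021], [0.013, 0.019]]
-0.075 615 [[-0.011, -0.007], [0.011, 0.004]]
-0.07 242 [[0.006, -0.014], [0.011, 0.012]]
-0.065 340 [[0.006, -0.014], [0.011, 0.012]]
-0.06 318 [[0.006, -0.014], [0.011, 0.012]]
-0.055 283 [[0.006, -0.014], [0.011, 0.012]]
-0.05 253 [[0.006, -0.014], [0.011, 0.012]]
-0.045 140 [[0.006, -0.012], [0.011, 0.01]]
-0.04 2 [[0.01, -0.001], [0.01, -0.0]]
0.01 53 [[0.027, -0.005], [0.03, 0.006]]
0.015 25 [[0.026, -0.004], [0.03, 0.007]]
red [277.  37.] 220 [ 0.5676 -0.0527  0.0348]
red [280. 177.] 624 [ 0.654  -0.0686  0.0684]
```

send_rows(moves=[[[0, 0, 0.04, 0], [0, 0, 0.1, 0], [0, 0, 0.16, 0], [0, 0, 0.21, 0], [0, 0, 0.24, 0], [0, -0.003, 0.253, 0], [0.005, -0.003, 0.253, 0], [0.015, -0.003, 0.253, 0], [0.025, -0.003, 0.253, 0], [0.035, -0.003, 0.253, 0], [0.035, -0.003, 0.253, 0]]])

```text
time: 13.5
eef_pos: [0.6793, -0.0755, 0.0101]
eef_rot: [0.0, 0.101, 0.995, -0.0]
contact_force: [-0.2, -0.3, 0.7]
gripper_width: 0.0002
grasp_force: 0.0
```

send_rows(moves=[[[0.005, 0, 0, 0], [0.01, 0, 0, 0], [0.015, 0, 0, 0], [0.02, 0, 0, 0], [0.024, 0, 0, 0], [0.028, 0, 0, 0], [0.032, 0, 0, 0], [0.036, 0, 0, 0], [0.04, 0, 0, 0], [0.044, 0, 0, 0], [0.048, 0, 0, 0], [0.052, 0, 0, 0], [0.056, 0, 0, 0], [0.056, 0, 0, 0]]])

```text
time: 14.67
eef_pos: [0.6627, -0.0722, 0.0091]
eef_rot: [-0.0, 0.101, 0.995, -0.0]
contact_force: [1.0, -0.3, 0.3]
gripper_width: 0.0003
grasp_force: 0.7
```

send_rows(moves=[[[0.003, 0, 0, 0], [0.006, 0, 0, 0], [0.009, 0, 0, 0], [0.012, 0, 0, 0], [0.015, 0, 0, 0], [0.018, 0, 0, 0], [0.02, 0, 0, 0], [0.02, 0, 0, 0]]])

```text
time: 15.33
eef_pos: [0.6574, -0.0711, 0.0092]
eef_rot: [0.0, 0.101, 0.995, -0.0]
contact_force: [3.1, -1.3, -2.7]
gripper_width: 0.0004
grasp_force: 1.9
```

send_rows(moves=[[[0.003, 0, 0, 0], [0.006, 0, 0, 0], [0.009, 0, 0, 0], [0.012, 0, 0, 0], [0.012, 0, 0, 0]]])

```text
time: 15.75
eef_pos: [0.6561, -0.0709, 0.0094]
eef_rot: [0.002, 0.101, 0.995, -0.0]
contact_force: [9.2, -2.5, -6.3]
gripper_width: -0.0001
grasp_force: 4.7
```

Bottomed at about 17 mm of travel: the force jumped to 9.5 N. I'll lean in slightly and hold.

send_rows(moves=[[[0.002, 0, 0, 0], [0.005, 0, 0, 0], [0.005, 0, 0, 0], [0.005, 0, 0, 0]]])

```text
time: 16.08
eef_pos: [0.656, -0.0709, 0.0095]
eef_rot: [0.003, 0.102, 0.995, -0.0]
contact_force: [11.5, -2.0, -7.6]
gripper_width: -0.0
grasp_force: 6.3
```

send_rows(moves=[[[0.002, 0, 0, 0], [0.002, 0, 0, 0], [0.002, 0, 0, 0], [0.002, 0, 0, 0], [0.002, 0, 0, 0], [0.002, 0, 0, 0], [0.002, 0, 0, 0], [0.002, 0, 0, 0], [0.002, 0, 0, 0], [0.002, 0, 0, 0], [0.002, 0, 0, 0], [0.002, 0, 0, 0], [0.002, 0, 0, 0], [0.002, 0, 0, 0]]])

```text
time: 17.25
eef_pos: [0.656, -0.0709, 0.0095]
eef_rot: [0.004, 0.102, 0.995, -0.0]
contact_force: [13.6, -2.0, -8.8]
gripper_width: -0.0001
grasp_force: 7.0
```

Held at about 13.7 N for over a second. Now I'll retreat straight back, rise and check.

send_rows(moves=[[[-0.01, 0, 0, 0], [-0.025, 0, 0, 0], [-0.05, 0, 0, 0], [-0.08, 0, 0, 0], [-0.1, 0, 0, 0], [-0.1, 0, -0.05, 0], [-0.1, 0, -0.12, 0], [-0.1, 0, -0.22, 0], [-0.1, 0, -0.32, 0], [-0.1, 0, -0.42, 0], [-0.1, 0, -0.45, 0], [-0.1, 0, -0.45, 0]]])

```text
time: 18.25
eef_pos: [0.6828, -0.0763, 0.1478]
eef_rot: [0.003, 0.101, 0.995, -0.0]
contact_force: [0.1, -0.2, 0.8]
gripper_width: -0.0
grasp_force: 0.0
```

```bash
python3 tip2.py | grep -E "psi|red"
```

```text
18.25 [ 0.6828 -0.0763  0.1478] psi 168.36488259802024 [ 0.1 -0.2  0.8] -1.4142299852114907e-05
red [278.  61.] 126 [ 0.5667 -0.0524  0.0346]
red [280. 150.] 342 [ 0.6377 -0.0653  0.0688]
red [ 24. 173.] 189 [ 0.6141 -0.321   0.019 ]
```

The knob reads about 16.5 mm in, the notch holds the nose, and the arm is clear. Handing in.

```bash
python3 -c "
from rig import order
print(order.sign_off())"
```

```text
the job is handed in; nothing more can be done
None
```

I turned the plate until its notch faced the bolt, pushed the bolt in until it bottomed at about 17 mm of travel, and leaned on the knob with about 11–14 N for over a second. The arm then backed clear, and I handed the job in at about 18 s; no verdict was returned.

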